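# Set the guides of a label printer and put it back in service

## Robot

A 6-joint arm with a two-finger parallel gripper is mounted at the origin on the work surface. World frame = base frame: x ahead of the robot, y to its left, z up, the work surface at z = 0. Lengths are in m, angles in degrees, forces in N, time in s.
With the tool pointing down it reaches from about 0.3 to 0.75 m from the base axis. Payload 8.5 kg.
Tool frame: the origin (TCP) lies on the centre line of the jaws, within the pads' length; the fingertips stand 17 mm ahead of it and the grasp point (between the pads) lies 2 mm behind it (env.tip_extent is the distance from the TCP to the fingertips, in m); z points along the fingers, y is the direction in which the jaws open and shut (so a half turn about z gives the same grasp; the last joint's range is limited). The gripper opens to 85 mm and grips with 20 to 120 N. Pads are 22 mm wide; open, the fingers measure 114 mm over their backs; the gripper's body (76 mm by 85 mm) begins 54 mm behind the grasp point. The pads swing forward as they close: fully open they stand 13 mm farther back than shut.
Start: joints at [-86.878, 21.807, 74.336, -0, 83.858, -12.336], TCP at [0.147, -0.53, 0.248] pointing down, gripper open.
Joint ranges: [-178.18, 178.18], [-50.72, 133.34], [12.68, 142.11], [-81.47, 261.47], [9.98, 163.14], [-165.26, 165.26]. Speed limits (degrees/s): [136.94, 136.94, 180, 180, 180, 180].

## Interface

Orientations are given as a 3x3 rotation matrix whose columns are the frame's x, y, z axes.
In Python, from rig import telemetry, get_image, camera_params, close_job, env gives the robot as it stands.
- The arm moves only by the tool apply_moves, never from a script. Its argument "motion" is a list of rows, each an object of numbers: "tx", "ty", "tz": the shift along the tool's x, y, z in cm; "turn": the turn about the tool's z in degrees; "jaw": the gripper's target within -1 to 1 (fully open at 1, half-way at 0, shut at -1). In form: [{"tx": .., "ty": .., "tz": .., "turn": .., "jaw": ..}, ...]. A call has 1 to 5 rows; each row is the pose to reach, as a shift and turn from the pose measured when the call began, along the tool's axes at that moment; what a row does not reach only later rows make up. A row lasts 1/12 s, in which the tool goes at most 41.7 mm and 7.16 degrees, less where a joint would pass 70% of its speed; a pose out of reach is approached as far as the arm can. A call with a gripper value outside its range is refused whole. The fingers move at their own pace and stop on an object; "squeeze" is the grip in N (left out, the last holds). Time passes only in rows, so rows that repeat a pose let the fingers close. It gives the time, the measured TCP pose, the force and the opening at its end, in the units of the state.
- telemetry.observe(): the state, without advancing time (a new reading comes with each control period).
- get_image(name): name is "side" or "top" or "wrist"; returns (picture, depth): 400x640x3 uint8, red, green, blue; 400x640 float32, m along the optical axis (not along the pixel's ray), 0 where there is no reading.
- camera_params(name): a dict with "fx", "fy", "cx", "cy" (pixels), "D" ([k1, k2, p1, p2, k3] as OpenCV has them; the pictures are not rectified), "rvec" (rotation vector, rad) and "tvec" (3), from world to camera coordinates, as OpenCV has them. Camera axes: x right, y down, z forward; pixel columns grow to the right and rows downward; lengths in m; the calibration is good to about 2 mm. A picture is of the moment at which its call begins: read the wrist's pose just before it. camera_params takes no time and is no camera call; for the wrist camera it gives the pose at the moment of the call.
- close_job(): hands the job in, once; it reports no verdict.
The state is a dict: "time_s": time; "q": joint angles; "qvel": joint speeds; "joint_efforts": joint torques, N m; "position": TCP position; "tool_rot": TCP orientation; "ft_force": force on the tool from outside, world axes, zero at the start; "wrist_torque": the same for the moment, N m; "grip_width": finger opening in m.
Only numpy, scipy, OpenCV 4.12 (cv2) and the standard library are available. Lean on these libraries where they do the work, as an engineer would, in place of code of your own. Each camera call takes 0.05 s, during which the arm holds its last target. There are 200 camera calls.

## Task

A new roll has been dropped into the label printer and threaded. Roll its guide thumbwheel, which only a fingertip can get at, until both guides stand against the ends of the roll without squeezing it, then shut the lid fully and press the feed key all the way down and let it go. Move the guides only by the wheel, and leave the loose things on the bench where they are.

Things in the scene. Friction and masses are not known exactly. Their poses are not given: they have to be found in the camera images.
- printer: dark grey desktop label printer fixed to the bench, 265 deep (x), 210 wide (y), 152 mm high shut. Origin: centre of its underside, on the bench. x from its front to its back (away from the robot), y to its left seen from the front, z up; 'in the printer' means this frame. Bay x -55 to 55 mm; side walls 112 mm high; rear deck x 56 to 118 at 98 mm; front panel x -132 to -82 at 95 mm
- wheel_top (a point): crown of the ribbed black thumbwheel (one white rib), at x 76, y -45, z 112 mm in the printer. 48 mm in diameter, 14 mm thick, axle along the printer's x at z 88 mm: only its top 14 mm stands out of a slot in the rear deck, to be stroked sideways along y. The open lid leans over it: the tool must lean back towards the printer's front by some 30 to 45 degrees
- guide_wheel (a joint): wheel angle in rad, 0 = guides open, at most 3; starts at 0 to 1.5. Grows as the crown is stroked towards the printer's +y, closing the guides: each goes 8 mm inward a radian, both together, symmetric. A 24 mm stroke is 1 rad. Pressed with 6 to 10 N it follows the fingertip by friction; it needs 1 to 3 N along the rim and stays where left
- guide_left: left roll guide, an upright light grey plate 66 mm long, 5 mm thick and 80 mm high in the bay. Origin: the middle of its inner face (facing the roll), at x 0, z 78 mm in the printer; fully open its y is 60 mm there, against a centred roll 38 mm
- guide_right: right roll guide, the mirror image of the left one (y -60 mm in the printer when fully open, -38 mm against a centred roll)
- label_roll: roll of white labels lying across the bay on two support rollers, 96 mm in diameter, 76 mm wide along its y axis (the printer's y), 0.2 to 0.4 kg. Origin: its centre, at x 0, z 78 mm in the printer. It starts up to 6 mm off the middle in y; the closing guides push it to the middle. It is not to be handled
- lid (a joint): lid angle in rad, 0 = shut, 1.25 = fully open (72 degrees); starts at 1.1 to 1.25. Its friction hinge holds it at any angle; about 3 to 6 N at the front edge moves it
- lid_edge (a point): middle of the lid's front edge, on its outer (top) face, 200 mm ahead of and 40 mm above the hinge line when shut. When open it is the top of the raised lid, the outer face looking to the back; push there from behind, over and down. The lid is 210 mm wide
- lid_hinge (a point): middle of the lid's hinge line at the back of the printer, at x 118, y 0, z 112 mm in the printer; the line lies along the printer's y
- feed_key (a joint): travel of the feed key in m, 0 = up, 0.004 = fully down; spring, 1.5 N at first and 5.5 N fully down
- feed_key_top (a point): centre of the top face of the light grey feed key, 20 by 32 mm, on the front panel right of the label slot, at x -110, y -62, z 102 mm in the printer
- spare_roll: spare label roll standing on end on the bench beside the printer, 96 mm in diameter, 76 mm high; origin at its foot. Leave it
- tape_gun: packing tape gun standing on the bench beside the printer, 190 mm long, 125 mm high; origin at its foot. Leave it
- scanner: hand scanner standing on its foot, 115 mm long, 150 mm high; origin at its foot. Leave it
- screwdriver: screwdriver lying on the bench to the right of the printer, 200 mm long. Leave it
- mug: white mug, 80 mm in diameter, 95 mm high; origin at its foot. Leave it

How it is judged (in metres and radians):
On the way, in this order (a step that is already met when the one before it is completed fails the run):
1. both guides stand against the ends of the roll (within 1.8 mm) while the lid is still open (y of guide_left in the frame of printer below 0.0398 m and y of guide_right in the frame of printer above -0.0398 m and value of joint lid above 0.8 rad), for 0.2 s.
2. the lid is shut (value of joint lid below 0.03 rad), for 0.2 s.
3. the feed key is pressed down (value of joint feed_key above 0.003 m and value of joint lid below 0.03 rad), for 0.05 s.
At the end, for the whole second after the job is handed in: Both guides within 1.8 mm of the ends of the roll, pressing on it with less than 8 N; the roll at rest in the bay, centred within 3 mm; the lid shut (within 0.03 rad, 6 mm at its edge); the feed key up again (y of guide_left in the frame of printer below 0.0398 m and y of guide_right in the frame of printer above -0.0398 m and contact force between each of guide_left, guide_right and label_roll below 8 N and y of label_roll in the frame of printer between -0.003 and 0.003 m and distance between label_roll and lid_hinge below 0.13 m and linear speed of label_roll below 0.01 m/s and value of joint lid below 0.03 rad and value of joint feed_key below 0.001 m); the robot touches nothing.
It fails at once if a guide squeezes the roll with more than 25 N (contact force between any of guide_left, guide_right and label_roll above 25 N).
It fails at once if the robot pushes a guide itself instead of the wheel (contact force between any of the arm, the fingers and guide_left above 2 N or contact force between any of the arm, the fingers and guide_right above 2 N).
It fails at once if a loose thing on the bench (spare roll, tape gun, scanner, screwdriver, mug) is moved more than 30 mm (distance of any of spare_roll, tape_gun, scanner, screwdriver, mug from where it was at the start of the episode above 0.03 m).
It also fails if it takes over 69 s, if anything falls off the work surface, if the arm or the gripper's body presses on something with over 40 N, if the wrist force passes 120 N, or if a joint passes its speed limit or range.

## Working session

There is one attempt and no reset: what is moved stays moved. The work goes in short steps, Python scripts to look and compute and a tool call to move; the robot and the scene stay as the last step left them, time stands still between calls to the robot, and variables do not carry over. Pictures are saved under pics/ and viewed, about 8 in all and at most 12, crops included, and the job is handed in when it is done.

Besides the shell and the picture viewer there is one more tool, called by a JSON object that holds its "op" and its "data". apply_moves: Moves the arm, as the interface text tells. Its arguments: {"type":"object","properties":{"motion":{"type":"array"},"squeeze":{"type":"number"}},"required":["motion"]}

```bash
ls -la; mkdir -p pics
cat > h.py <<'E'
import numpy as np, cv2
from rig import telemetry, get_image, camera_params, close_job, env
def grab(n,fn=None):
    p=camera_params(n); im,d=get_image(n)
    if fn: cv2.imwrite('pics/'+fn,im[:,:,::-1])
    return p,im,d
def world(p,d):
    h,w=d.shape; K=np.array([[p['fx'],0,p['cx']],[0,p['fy'],p['cy']],[0,0,1]])
    uv=np.stack(np.meshgrid(np.arange(w),np.arange(h)),-1).reshape(-1,1,2).astype(float)
    n=cv2.undistortPoints(uv,K,np.array(p['D'])).reshape(h,w,2)
    c=np.dstack([n*d[...,None],d]); R=cv2.Rodrigues(np.array(p['rvec'],float))[0]
    return (c-np.array(p['tvec']).ravel())@R
E
python3 - <<'E'
from h import *
print([a for a in dir(env) if a[0]!='_']); s=telemetry.observe(); print(s)
ims=[]
for n in('side','top'):
    p,im,d=grab(n,n+'0.png'); W=world(p,d); np.savez(n+'0.npz',W=W,d=d,im=im)
    print(n,{k:np.round(v,3) for k,v in p.items()})
E
```

```text
total 12
drwxr-xr-x  3 agent agent 4096 Dec  5 04:09 .
drwxr-xr-x 23 root  root  4096 Dec  5 04:09 ..
drwxr-xr-x  2 agent agent 4096 Dec  5 04:09 pics
['MotionError', 'tip_extent']
{'time_s': 0.0, 'q': array([-8.68765116e+01,  2.18420391e+01,  7.43845871e+01,  1.33820080e-03,
        8.38570743e+01, -1.23373360e+01]), 'qvel': array([-0.07221735, -0.03832547,  0.04620336,  0.12736112,  0.003944  ,
       -0.04395296]), 'joint_efforts': array([-4.16932317e-04, -4.48461485e+01, -2.31277227e+01, -1.91734289e-04,
        4.87054145e-03,  5.86320454e-06]), 'position': array([ 0.14659308, -0.5298347 ,  0.2477029 ]), 'tool_rot': array([[ 9.63813631e-01,  2.66576972e-01, -5.64116095e-05],
       [ 2.66576768e-01, -9.63812583e-01,  1.45994484e-03],
       [ 3.34817456e-04, -1.42215276e-03, -9.99998933e-01]]), 'ft_force': array([-1.84476149, -0.37599935, -0.93540984]), 'wrist_torque': array([ 0.02929471, -0.06705822,  0.02263152]), 'grip_width': 0.08544540665627613}
side {'fx': np.float64(490.296), 'fy': np.float64(490.296), 'cx': np.float64(310.716), 'cy': np.float64(201.995), 'D': array([0.019, 0.   , 0.   , 0.   , 0.   ]), 'rvec': array([ 0.784, -2.555,  1.159]), 'tvec': array([0.528, 0.244, 1.173])}
top {'fx': np.float64(383.502), 'fy': np.float64(383.502), 'cx': np.float64(313.476), 'cy': np.float64(207.601), 'D': array([-0.004,  0.   ,  0.   ,  0.   ,  0.   ]), 'rvec': array([ 2.147, -2.165,  0.168]), 'tvec': array([0.111, 0.582, 0.894])}
```

View pics/side0.png

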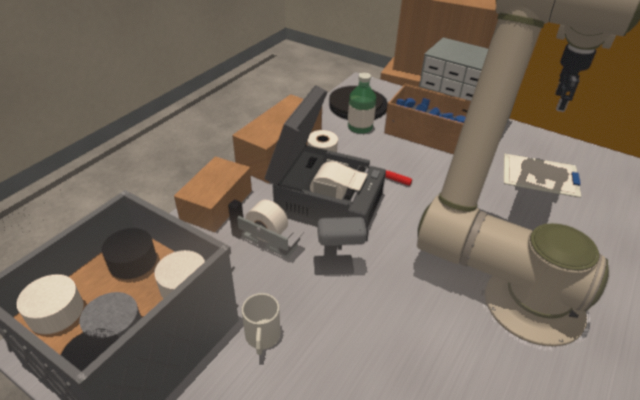

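View pics/top0.png

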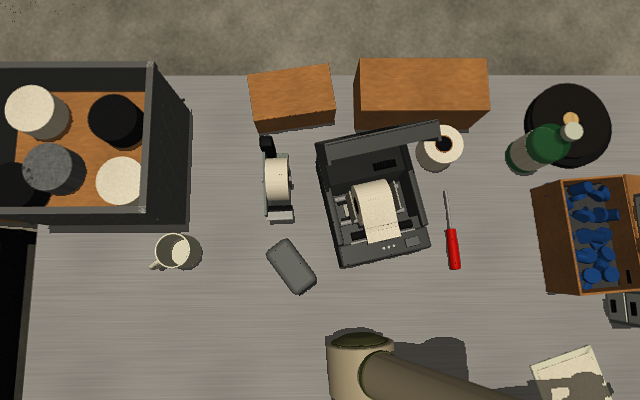

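Run:
```python
from h import *
T=np.load('top0.npz');W=T['W'];S=np.load('side0.npz')['W']
def box(W,zl,zh,x0=.15,x1=.7,y0=-.35,y1=.1):
    m=(W[...,2]>zl)&(W[...,2]<zh); return m
# top image printer pixels
sub=W[110:275,312:445]; z=sub[...,2]
print('bench z',np.median(W[280:320,150:250,2]))
for u,v in [(412,242),(345,255),(388,246),(420,195),(328,200),(383,165),(375,200),(375,193),(400,200),(343,209),(430,120),(320,142),(438,135),(325,160)]:
    print((u,v),np.round(W[v,u],3))
m=(z>.085)&(z<.118); P=sub[m][:,:2].astype(np.float32)
print(len(P),cv2.minAreaRect(P*1000))
im=cv2.imread('pics/top0.png')[105:285,305:455]; cv2.imwrite('pics/topc.png',cv2.resize(im,None,fx=4.4,fy=3.3*1,interpolation=cv2.INTER_CUBIC))
im=cv2.imread('pics/side0.png')[80:235,260:420]; cv2.imwrite('pics/sidec.png',cv2.resize(im,None,fx=4,fy=3.8,interpolation=cv2.INTER_CUBIC))
```

```text
bench z 0.0007690830132063239
(412, 242) [ 0.494 -0.114  0.104]
(345, 255) [0.466 0.037 0.096]
(388, 246) [ 0.486 -0.061  0.095]
(420, 195) [ 0.599 -0.134  0.114]
(328, 200) [0.589 0.074 0.112]
(383, 165) [ 0.669 -0.053  0.112]
(375, 200) [ 0.586 -0.029  0.129]
(375, 193) [ 0.603 -0.03   0.122]
(400, 200) [ 0.602 -0.109  0.028]
(343, 209) [0.581 0.033 0.024]
(430, 120) [ 0.701 -0.099  0.312]
(320, 142) [0.692 0.094 0.214]
(438, 135) [ 0.675 -0.115  0.304]
(325, 160) [0.638 0.088 0.274]
7459 ((623.4486694335938, -43.70538330078125), (317.6925964355469, 369.31622314453125), 87.8399658203125)
```

View pics/topc.png

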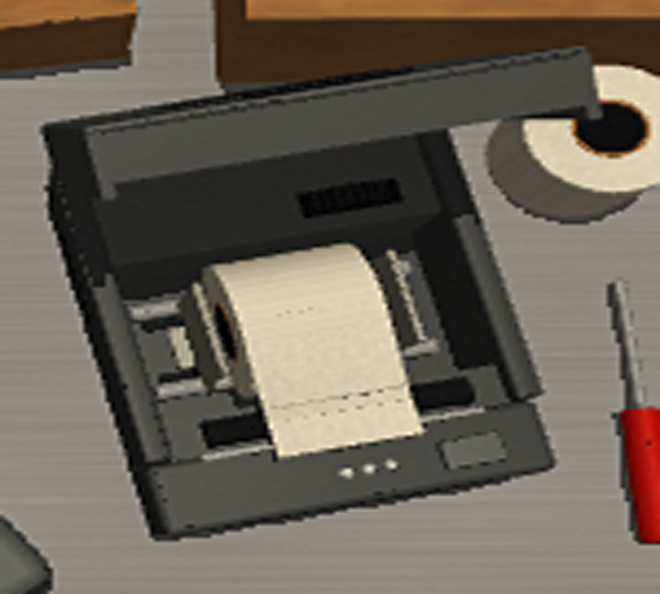

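{"op": "apply_moves", "data": {"motion": [{"tx":2,"ty":-2,"tz":-3,"jaw":-1},{"tx":4,"ty":-4,"tz":-6,"jaw":-1},{"tx":6,"ty":-6,"tz":-9,"jaw":-1},{"tx":8,"ty":-8,"tz":-12,"jaw":-1},{"tx":10,"ty":-10,"tz":-15,"jaw":-1}], "squeeze": 20}}

```text
invalid input
```

{"op": "apply_moves", "data": {"motion": [{"tx":2,"ty":-3,"tz":-1,"jaw":-1},{"tx":4,"ty":-6,"tz":-2,"jaw":-1},{"tx":6,"ty":-9,"tz":-3,"jaw":-1},{"tx":8,"ty":-12,"tz":-4,"jaw":-1},{"tx":10,"ty":-15,"tz":-5,"jaw":-1}]}}

```text
invalid input
```

Run:
```python
from h import *
from scipy.optimize import least_squares
# printer fit: top-view pts by height class
T=np.load('top0.npz');W=T['W'].reshape(-1,3);S=np.load('side0.npz')['W'].reshape(-1,3)
def loc(P,c,y,): 
    cy,sy=np.cos(y),np.sin(y); d=P[:,:2]-c; return np.c_[d@[cy,sy],d@[-sy,cy],P[:,2]]
c=np.array([.586,-.027]);yaw=np.radians(14)
# front panel & wall silhouettes: robust percentile edges, iterate
for it in range(6):
    A=loc(W,c,yaw)
    m=(abs(A[:,0])<.16)&(abs(A[:,1])<.125)&(A[:,2]>.085)&(A[:,2]<.118)
    A=A[m]
    def edge(sel,k,s,bins):  # outermost coordinate per bin
        o=1-k;r=[]
        for a,b in zip(bins[:-1],bins[1:]):
            q=A[sel&(A[:,o]>=a)&(A[:,o]<b)]
            if len(q)>3: r.append(((a+b)/2,s*np.max(s*q[:,k])))
        r=np.array(r); p=np.polyfit(r[:,0],r[:,1],1); res=r[:,1]-np.polyval(p,r[:,0]); g=abs(res)<.004
        return np.polyfit(r[g,0],r[g,1],1)
    f=edge(A[:,0]<-.1,0,-1,np.arange(-.09,.091,.01))
    l=edge(A[:,1]>.09,1,1,np.arange(-.12,.05,.01)); r=edge(A[:,1]<-.09,1,-1,np.arange(-.12,.05,.01))
    dy=np.mean([-f[0],l[0],r[0]]); lx=(l[1]+r[1])/2; fx=f[1]+.1325
    print(np.round(f,4),np.round(l,4),np.round(r,4))
    c=c+np.array([np.cos(yaw)*fx-np.sin(yaw)*lx,np.sin(yaw)*fx+np.cos(yaw)*lx]); yaw+=dy
print(c,np.degrees(yaw)); np.save('pose.npy',[*c,yaw])
for n,X in(('T',W),('S',S)):
    A=loc(X,c,yaw)
    m=(A[:,2]>.16)&(A[:,2]<.33)&(abs(A[:,1])<.08)&(abs(A[:,0]-.1)<.1); B=A[m]
    for z in np.arange(.17,.33,.02):
        q=B[abs(B[:,2]-z)<.01]
        if len(q): print(n,round(z,2),np.round(np.percentile(q[:,0],[2,50,98]),3),len(q))
    m=(A[:,2]>.108)&(A[:,2]<.130)&(abs(A[:,0])<.04)&(abs(A[:,1])<.08);q=A[m]
    for a in np.arange(-.075,.08,.005):
        s=q[(q[:,1]>=a)&(q[:,1]<a+.005)]
        if len(s): print('  y',round(a,3),len(s),np.round(s[:,2].max(),3),end=';')
    q=A[(abs(A[:,0]+.11)<.008)&(abs(A[:,1]+.062)<.014)]; print('key z',np.median(q[:,2]))
    q=A[(abs(A[:,0]-.076)<.02)&(abs(A[:,1]+.045)<.03)&(A[:,2]>.102)&(A[:,2]<.125)]; print('wheel',len(q),q.mean(0) if len(q) else '')
s=telemetry.observe();print(s['position'],s['q'].round(1),s['tool_rot'].round(3))
```

```text
[ 0.0272 -0.1288] [-0.0263  0.101 ] [-0.0326 -0.1088]
[-0.0025 -0.1325] [0.0027 0.1047] [-0.0041 -0.105 ]
[-0.0011 -0.1325] [0.0023 0.1048] [-0.0045 -0.1048]
[-0.0015 -0.1325] [0.0026 0.1048] [-0.0041 -0.1048]
[-0.0015 -0.1325] [0.0026 0.1048] [-0.0041 -0.1048]
[-0.0015 -0.1325] [0.0026 0.1048] [-0.0041 -0.1048]
[ 0.59046788 -0.03003   ] 12.357125441626714
T 0.17 [0.138 0.14  0.144] 11
T 0.19 [0.132 0.135 0.137] 16
T 0.21 [0.125 0.128 0.131] 25
T 0.23 [0.118 0.121 0.123] 18
T 0.25 [0.111 0.114 0.117] 44
T 0.27 [0.104 0.107 0.11 ] 13
T 0.29 [0.098 0.1   0.103] 16
T 0.31 [0.063 0.078 0.095] 1670
  y -0.055 58 0.12;  y -0.05 31 0.119;  y -0.04 43 0.129;  y -0.035 71 0.129;  y -0.03 76 0.129;  y -0.025 72 0.129;  y -0.02 77 0.13;  y -0.015 73 0.13;  y -0.01 73 0.13;  y -0.005 76 0.129;  y 0.0 76 0.13;  y 0.005 71 0.13;  y 0.01 76 0.129;  y 0.015 76 0.129;  y 0.02 76 0.129;  y 0.025 76 0.129;  y 0.03 78 0.13;  y 0.035 82 0.129;  y 0.045 9 0.119;  y 0.05 68 0.12;key z 0.1028819155809636
wheel 107 [ 0.07550578 -0.04312473  0.10932463]
S 0.19 [0.129 0.131 0.131] 3
S 0.29 [0.065 0.065 0.065] 1
S 0.31 [0.063 0.077 0.092] 476
  y -0.06 1 0.118;  y -0.055 20 0.121;  y -0.05 17 0.123;  y -0.045 2 0.122;  y -0.04 13 0.128;  y -0.035 28 0.13;  y -0.03 26 0.13;  y -0.025 28 0.13;  y -0.02 30 0.13;  y -0.015 24 0.129;  y -0.01 26 0.13;  y -0.005 35 0.129;  y 0.0 22 0.129;  y 0.005 26 0.13;  y 0.01 30 0.13;  y 0.015 30 0.13;  y 0.02 32 0.13;  y 0.025 30 0.13;  y 0.03 41 0.13;  y 0.035 99 0.129;  y 0.04 27 0.129;  y 0.045 4 0.118;  y 0.05 70 0.122;  y 0.055 22 0.124;key z 0.10463657122329592
wheel 77 [ 0.07440568 -0.04004664  0.10813875]
[ 0.14658435 -0.52987101  0.24776869] [-86.9  21.8  74.4   0.   83.9 -12.3] [[ 0.964  0.266 -0.   ]
 [ 0.266 -0.964  0.001]
 [ 0.    -0.001 -1.   ]]
```

{"op": "apply_moves", "data": {"motion": [{"tx":2,"ty":-2,"tz":-3,"turn":0,"jaw":-1},{"tx":4,"ty":-4,"tz":-6,"turn":0,"jaw":-1},{"tx":6,"ty":-6,"tz":-9,"turn":0,"jaw":-1},{"tx":8,"ty":-8,"tz":-12,"turn":0,"jaw":-1},{"tx":10,"ty":-10,"tz":-15,"turn":0,"jaw":-1}], "squeeze": 20}}

```text
time_s: 0.52
position: [0.2167, -0.4054, 0.3991]
tool_rot: [[0.964, 0.266, -0.0], [0.266, -0.964, 0.002], [0.0, -0.002, -1.0]]
ft_force: [0.1, -0.7, 0.9]
grip_width: 0.0256
```

{"op": "apply_moves", "data": {"motion": [{"tx":3.4,"ty":-2.0,"tz":-1,"turn":0,"jaw":-1},{"tx":6.8,"ty":-4.0,"tz":-2,"turn":0,"jaw":-1},{"tx":10.2,"ty":-6,"tz":-3,"turn":0,"jaw":-1},{"tx":13.6,"ty":-8,"tz":-4,"turn":0,"jaw":-1},{"tx":17,"ty":-10,"tz":-5,"turn":0,"jaw":-1}]}}

```text
time_s: 0.93
position: [0.3547, -0.2621, 0.4498]
tool_rot: [[0.964, 0.266, -0.0], [0.266, -0.964, 0.002], [0.0, -0.002, -1.0]]
ft_force: [-0.1, -1.4, 0.5]
grip_width: -0.0001
```

{"op": "apply_moves", "data": {"motion": [{"tx":3.4,"ty":-2.0,"tz":-1,"turn":0,"jaw":-1},{"tx":6.8,"ty":-4.0,"tz":-2,"turn":0,"jaw":-1},{"tx":10.2,"ty":-6,"tz":-3,"turn":0,"jaw":-1},{"tx":13.6,"ty":-8,"tz":-4,"turn":0,"jaw":-1},{"tx":17,"ty":-10,"tz":-5,"turn":0,"jaw":-1}]}}

```text
time_s: 1.35
position: [0.493, -0.1187, 0.5004]
tool_rot: [[0.964, 0.266, -0.001], [0.266, -0.964, 0.002], [-0.0, -0.002, -1.0]]
ft_force: [1.2, -1.3, 0.8]
grip_width: 0.0
```

{"op": "apply_moves", "data": {"motion": [{"tx":3.2,"ty":-2.4,"tz":0,"turn":0,"jaw":-1},{"tx":6.4,"ty":-4.8,"tz":0,"turn":0,"jaw":-1},{"tx":9.6,"ty":-7.2,"tz":0,"turn":0,"jaw":-1},{"tx":12.8,"ty":-9.6,"tz":0,"turn":0,"jaw":-1},{"tx":16,"ty":-12,"tz":0,"turn":0,"jaw":-1}]}}

```text
time_s: 1.77
position: [0.6159, 0.0416, 0.5004]
tool_rot: [[0.964, 0.266, -0.001], [0.266, -0.964, 0.002], [-0.001, -0.003, -1.0]]
ft_force: [-0.0, -0.9, -0.2]
grip_width: -0.0003
```

{"op": "apply_moves", "data": {"motion": [{"tx":3.4,"ty":-2.0,"tz":0,"turn":0,"jaw":-1},{"tx":6.8,"ty":-4.0,"tz":0,"turn":0,"jaw":-1},{"tx":10.2,"ty":-6,"tz":0,"turn":0,"jaw":-1},{"tx":13.6,"ty":-8,"tz":0,"turn":0,"jaw":-1},{"tx":17,"ty":-8,"tz":0,"turn":0,"jaw":-1}]}}

```text
time_s: 2.18
position: [0.6712, 0.1378, 0.4519]
tool_rot: [[0.963, 0.268, 0.019], [0.268, -0.963, 0.007], [0.02, -0.001, -1.0]]
ft_force: [0.2, 0.2, 0.3]
grip_width: 0.0002
```

```bash
python3 -c "
from h import *
s=telemetry.observe();print(s['position'],s['q'].round(1),s['tool_rot'].round(3))"
```

```text
[0.67117845 0.1377951  0.45191344] [  1.6  38.3  12.7   0.4 127.9  76.3] [[ 0.963  0.268  0.019]
 [ 0.268 -0.963  0.007]
 [ 0.02  -0.001 -1.   ]]
```

{"op": "apply_moves", "data": {"motion": [{"tx":40,"ty":0,"tz":-40,"turn":0,"jaw":-1},{"tx":40,"ty":0,"tz":-40,"turn":0,"jaw":-1},{"tx":40,"ty":0,"tz":-40,"turn":0,"jaw":-1},{"tx":40,"ty":0,"tz":-40,"turn":0,"jaw":-1},{"tx":40,"ty":0,"tz":-40,"turn":0,"jaw":-1}]}}

```text
time_s: 2.6
position: [0.6607, 0.1417, 0.4701]
tool_rot: [[0.963, 0.267, 0.042], [0.267, -0.964, 0.011], [0.044, 0.001, -0.999]]
ft_force: [-0.3, 0.5, 1.0]
grip_width: 0.0006
```

```bash
python3 -c "
from h import *
s=telemetry.observe();print(s['position'],s['q'].round(1),s['tool_rot'].round(3))"
```

```text
[0.66072482 0.14174075 0.47006849] [  1.9  36.7  12.7   0.7 128.1  76.9] [[ 0.963  0.267  0.042]
 [ 0.267 -0.964  0.011]
 [ 0.044  0.001 -0.999]]
```

{"op": "apply_moves", "data": {"motion": [{"tx":40,"ty":0,"tz":0,"turn":0,"jaw":-1}]}}

```text
time_s: 2.68
position: [0.6769, 0.1478, 0.4567]
tool_rot: [[0.962, 0.266, 0.064], [0.265, -0.964, 0.014], [0.066, 0.003, -0.998]]
ft_force: [-0.5, 0.3, -0.5]
grip_width: -0.0001
```

{"op": "apply_moves", "data": {"motion": [{"tx":40,"ty":0,"tz":0,"turn":0,"jaw":-1}]}}

```text
time_s: 2.77
position: [0.6962, 0.1542, 0.438]
tool_rot: [[0.961, 0.265, 0.084], [0.264, -0.964, 0.018], [0.086, 0.005, -0.996]]
ft_force: [0.7, 0.3, -0.8]
grip_width: 0.0
```

{"op": "apply_moves", "data": {"motion": [{"tx":40,"ty":0,"tz":0,"turn":0,"jaw":-1},{"tx":40,"ty":0,"tz":0,"turn":0,"jaw":-1},{"tx":40,"ty":0,"tz":0,"turn":0,"jaw":-1},{"tx":40,"ty":0,"tz":0,"turn":0,"jaw":-1},{"tx":40,"ty":0,"tz":0,"turn":0,"jaw":-1}]}}

```text
time_s: 3.18
position: [0.7488, 0.174, 0.3682]
tool_rot: [[0.959, 0.264, 0.106], [0.263, -0.964, 0.023], [0.109, 0.006, -0.994]]
ft_force: [-0.7, 0.9, -0.4]
grip_width: 0.0001
```

```bash
python3 -c "
from h import *
s=telemetry.observe();print(s['position'],s['q'].round(1),s['tool_rot'].round(3))"
```

```text
[0.74883446 0.17398793 0.36821003] [  4.   45.2  12.7   1.  115.9  79.1] [[ 0.959  0.264  0.106]
 [ 0.263 -0.964  0.023]
 [ 0.109  0.006 -0.994]]
```

{"op": "apply_moves", "data": {"motion": [{"tx":40,"ty":0,"tz":-40,"turn":0,"jaw":-1}]}}

```text
time_s: 3.27
position: [0.7462, 0.1744, 0.3754]
tool_rot: [[0.957, 0.264, 0.117], [0.263, -0.964, 0.028], [0.12, 0.004, -0.993]]
ft_force: [0.3, -0.1, -1.9]
grip_width: 0.0001
```

{"op": "apply_moves", "data": {"motion": [{"tx":40,"ty":0,"tz":-40,"turn":0,"jaw":-1}]}}

```text
time_s: 3.35
position: [0.7403, 0.1744, 0.3935]
tool_rot: [[0.955, 0.264, 0.138], [0.262, -0.965, 0.033], [0.142, 0.005, -0.99]]
ft_force: [-0.0, -0.3, 1.4]
grip_width: 0.0001
```

{"op": "apply_moves", "data": {"motion": [{"tx":40,"ty":0,"tz":-40,"turn":0,"jaw":-1}]}}

```text
time_s: 3.43
position: [0.7356, 0.1744, 0.4093]
tool_rot: [[0.951, 0.264, 0.162], [0.261, -0.965, 0.038], [0.166, 0.006, -0.986]]
ft_force: [0.0, -0.1, 1.1]
grip_width: 0.0001
```

{"op": "apply_moves", "data": {"motion": [{"tx":40,"ty":0,"tz":-40,"turn":0,"jaw":-1}]}}

```text
time_s: 3.52
position: [0.7317, 0.1746, 0.4237]
tool_rot: [[0.946, 0.264, 0.186], [0.26, -0.965, 0.044], [0.191, 0.007, -0.981]]
ft_force: [0.7, 0.2, -0.0]
grip_width: -0.0003
```

{"op": "apply_moves", "data": {"motion": [{"tx":40,"ty":0,"tz":-40,"turn":0,"jaw":-1}]}}

```text
time_s: 3.6
position: [0.728, 0.1747, 0.4378]
tool_rot: [[0.941, 0.263, 0.212], [0.259, -0.965, 0.049], [0.217, 0.009, -0.976]]
ft_force: [-0.5, 0.6, 0.3]
grip_width: -0.0001
```

{"op": "apply_moves", "data": {"motion": [{"tx":40,"ty":0,"tz":-40,"turn":0,"jaw":-1}]}}

```text
time_s: 3.68
position: [0.724, 0.1748, 0.4516]
tool_rot: [[0.935, 0.263, 0.236], [0.258, -0.965, 0.054], [0.242, 0.01, -0.97]]
ft_force: [1.1, -0.5, -0.1]
grip_width: -0.0
```

{"op": "apply_moves", "data": {"motion": [{"tx":40,"ty":0,"tz":-40,"turn":0,"jaw":-1}]}}

```text
time_s: 3.77
position: [0.7196, 0.1747, 0.4655]
tool_rot: [[0.929, 0.263, 0.26], [0.256, -0.965, 0.059], [0.266, 0.011, -0.964]]
ft_force: [0.1, 0.2, -0.4]
grip_width: 0.0001
```

{"op": "apply_moves", "data": {"motion": [{"tx":40,"ty":0,"tz":-40,"turn":0,"jaw":-1}]}}

```text
time_s: 3.85
position: [0.7147, 0.1744, 0.4794]
tool_rot: [[0.923, 0.263, 0.283], [0.255, -0.965, 0.065], [0.29, 0.012, -0.957]]
ft_force: [-0.6, 0.3, -0.9]
grip_width: -0.0004
```

{"op": "apply_moves", "data": {"motion": [{"tx":40,"ty":0,"tz":-30,"turn":0,"jaw":-1}]}}

```text
time_s: 3.93
position: [0.7125, 0.175, 0.4904]
tool_rot: [[0.915, 0.263, 0.307], [0.253, -0.965, 0.07], [0.315, 0.014, -0.949]]
ft_force: [-0.4, -0.8, -0.3]
grip_width: -0.0002
```

{"op": "apply_moves", "data": {"motion": [{"tx":40,"ty":0,"tz":-30,"turn":0,"jaw":-1}]}}

```text
time_s: 4.02
position: [0.7109, 0.1755, 0.5]
tool_rot: [[0.907, 0.262, 0.33], [0.252, -0.965, 0.076], [0.338, 0.014, -0.941]]
ft_force: [0.1, -0.5, 0.2]
grip_width: 0.0004
```

{"op": "apply_moves", "data": {"motion": [{"tx":40,"ty":0,"tz":-30,"turn":0,"jaw":-1}]}}

```text
time_s: 4.1
position: [0.7084, 0.1758, 0.5102]
tool_rot: [[0.899, 0.262, 0.351], [0.25, -0.965, 0.081], [0.36, 0.015, -0.933]]
ft_force: [0.5, -1.4, 0.2]
grip_width: 0.0001
```

{"op": "apply_moves", "data": {"motion": [{"tx":40,"ty":0,"tz":-30,"turn":0,"jaw":-1}]}}

```text
time_s: 4.18
position: [0.7052, 0.176, 0.5211]
tool_rot: [[0.89, 0.262, 0.372], [0.248, -0.965, 0.086], [0.382, 0.015, -0.924]]
ft_force: [-0.3, 0.5, 1.0]
grip_width: -0.0001
```

{"op": "apply_moves", "data": {"motion": [{"tx":40,"ty":0,"tz":-30,"turn":0,"jaw":-1}]}}

```text
time_s: 4.27
position: [0.7014, 0.176, 0.5323]
tool_rot: [[0.881, 0.262, 0.393], [0.246, -0.965, 0.092], [0.404, 0.016, -0.915]]
ft_force: [0.1, -0.7, 0.5]
grip_width: 0.0003
```

{"op": "apply_moves", "data": {"motion": [{"tx":40,"ty":0,"tz":-20,"turn":0,"jaw":-1}]}}

```text
time_s: 4.35
position: [0.7017, 0.1771, 0.5405]
tool_rot: [[0.87, 0.261, 0.417], [0.243, -0.965, 0.097], [0.428, 0.017, -0.904]]
ft_force: [0.0, -0.2, 0.2]
grip_width: 0.0002
```

{"op": "apply_moves", "data": {"motion": [{"tx":40,"ty":0,"tz":-20,"turn":0,"jaw":-1}]}}

```text
time_s: 4.43
position: [0.703, 0.1783, 0.5467]
tool_rot: [[0.86, 0.261, 0.439], [0.241, -0.965, 0.103], [0.45, 0.017, -0.893]]
ft_force: [0.5, 0.3, 0.2]
grip_width: 0.0002
```

{"op": "apply_moves", "data": {"motion": [{"tx":40,"ty":0,"tz":-20,"turn":0,"jaw":-1}]}}

```text
time_s: 4.52
position: [0.7033, 0.1792, 0.5538]
tool_rot: [[0.849, 0.261, 0.459], [0.238, -0.965, 0.108], [0.472, 0.018, -0.882]]
ft_force: [-0.5, 0.1, -1.3]
grip_width: -0.0001
```

{"op": "apply_moves", "data": {"motion": [{"tx":40,"ty":0,"tz":-20,"turn":0,"jaw":-1}]}}

```text
time_s: 4.6
position: [0.7027, 0.1799, 0.5619]
tool_rot: [[0.838, 0.261, 0.48], [0.235, -0.965, 0.113], [0.493, 0.018, -0.87]]
ft_force: [0.0, 0.3, 0.0]
grip_width: -0.0001
```

{"op": "apply_moves", "data": {"motion": [{"tx":40,"ty":0,"tz":-20,"turn":0,"jaw":-1}]}}

```text
time_s: 4.68
position: [0.7015, 0.1804, 0.5705]
tool_rot: [[0.826, 0.26, 0.5], [0.232, -0.965, 0.119], [0.514, 0.018, -0.858]]
ft_force: [0.3, -0.5, 0.8]
grip_width: 0.0002
```

{"op": "apply_moves", "data": {"motion": [{"tx":40,"ty":0,"tz":-20,"turn":0,"jaw":-1}]}}

```text
time_s: 4.77
position: [0.6997, 0.1808, 0.5797]
tool_rot: [[0.813, 0.26, 0.52], [0.229, -0.965, 0.124], [0.535, 0.018, -0.845]]
ft_force: [-0.8, 0.0, -0.2]
grip_width: -0.0
```

{"op": "apply_moves", "data": {"motion": [{"tx":40,"ty":0,"tz":-20,"turn":0,"jaw":-1}]}}

```text
time_s: 4.85
position: [0.6976, 0.181, 0.5893]
tool_rot: [[0.8, 0.26, 0.54], [0.226, -0.965, 0.129], [0.555, 0.019, -0.831]]
ft_force: [1.0, 0.4, -0.1]
grip_width: -0.0004
```

```bash
python3 -c "
from h import *
s=telemetry.observe();print(s['position'],s['q'].round(1),s['tool_rot'].round(3))"
```

```text
[0.69756147 0.18101845 0.58931378] [  3.2  29.4  12.7   5.8 104.5  81. ] [[ 0.8    0.26   0.54 ]
 [ 0.226 -0.965  0.129]
 [ 0.555  0.019 -0.831]]
```

{"op": "apply_moves", "data": {"motion": [{"tx":-3.1,"ty":2.27,"tz":1.11,"turn":0,"jaw":-1},{"tx":-6.2,"ty":4.54,"tz":2.22,"turn":0,"jaw":-1},{"tx":-9.3,"ty":6.81,"tz":3.33,"turn":0,"jaw":-1},{"tx":-12.4,"ty":9.08,"tz":4.44,"turn":0,"jaw":-1},{"tx":-15.5,"ty":11.35,"tz":5.55,"turn":0,"jaw":-1}]}}

```text
time_s: 5.27
position: [0.6338, 0.048, 0.4637]
tool_rot: [[0.799, 0.26, 0.542], [0.226, -0.965, 0.129], [0.557, 0.019, -0.83]]
ft_force: [2.3, -0.6, 0.5]
grip_width: 0.0002
```

{"op": "apply_moves", "data": {"motion": [{"tx":-3.1,"ty":2.27,"tz":1.11,"turn":0,"jaw":-1},{"tx":-6.2,"ty":4.54,"tz":2.22,"turn":0,"jaw":-1},{"tx":-9.3,"ty":6.81,"tz":3.33,"turn":0,"jaw":-1},{"tx":-12.4,"ty":9.08,"tz":4.44,"turn":0,"jaw":-1},{"tx":-15.5,"ty":11.35,"tz":5.55,"turn":0,"jaw":-1}]}}

```text
time_s: 5.68
position: [0.5685, -0.0906, 0.3331]
tool_rot: [[0.798, 0.259, 0.544], [0.226, -0.966, 0.128], [0.559, 0.021, -0.829]]
ft_force: [0.6, -0.3, 0.1]
grip_width: 0.0001
```

```bash
cat >> h.py <<'E'
def P2W(x,y,z):
    cx,cy,a=np.load('pose.npy'); return np.array([cx+np.cos(a)*x-np.sin(a)*y,cy+np.sin(a)*x+np.cos(a)*y,z])
def loc(P):
    cx,cy,a=np.load('pose.npy'); d=np.asarray(P)[...,:2]-[cx,cy]; c,s=np.cos(a),np.sin(a)
    return np.stack([d@[c,s],d@[-s,c],np.asarray(P)[...,2]],-1)
CORN=np.array([-.011,0,.017])
def to(xyz,corner=CORN):
    s=telemetry.observe();R=s['tool_rot'];c=s['position']+R@corner
    d=P2W(*xyz)-c; print('q',s['q'].round(1),'corner in printer',loc(c).round(4),'f',s['ft_force'].round(2),'move cm',(R.T@d*100).round(2))
    print('unit moves cm for printer x,y,z +1mm:',[(R.T@(P2W(*v)-P2W(0,0,0))*100).round(3).tolist() for v in np.eye(3)*.001])
E
python3 - <<'E'
from h import *
to((.075,-.056,.118)); p,im,d=grab('wrist','w1.png'); np.savez('w1.npz',W=world(p,d))
E
```

```text
q [-30.5  10.2  83.6  25.8  62.7  37. ] corner in printer [-0.034  -0.0548  0.3129] f [ 0.62 -0.27  0.13] move cm [-1.87  0.21 22.25]
unit moves cm for printer x,y,z +1mm: [[0.083, 0.005, 0.056], [0.005, -0.1, 0.001], [0.056, 0.002, -0.083]]
```

View pics/w1.png

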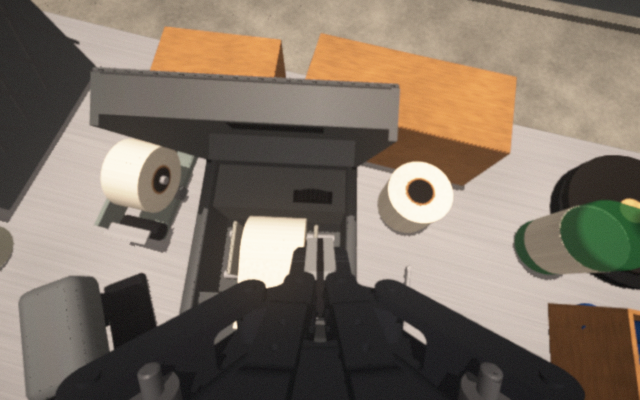

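{"op": "apply_moves", "data": {"motion": [{"tx":-1.87,"ty":0.2,"tz":4,"turn":0,"jaw":-1},{"tx":-1.87,"ty":0.2,"tz":8,"turn":0,"jaw":-1},{"tx":-1.87,"ty":0.2,"tz":12,"turn":0,"jaw":-1},{"tx":-1.87,"ty":0.2,"tz":16,"turn":0,"jaw":-1},{"tx":-1.87,"ty":0.2,"tz":19,"turn":0,"jaw":-1}]}}

```text
time_s: 6.15
position: [0.6542, -0.0752, 0.1559]
tool_rot: [[0.804, 0.256, 0.536], [0.222, -0.967, 0.128], [0.551, 0.016, -0.834]]
ft_force: [0.5, -0.6, 0.2]
grip_width: 0.0001
```

{"op": "apply_moves", "data": {"motion": [{"tx":0,"ty":0,"tz":1.5,"turn":0,"jaw":-1},{"tx":0,"ty":0,"tz":2.8,"turn":0,"jaw":-1},{"tx":0,"ty":0,"tz":2.8,"turn":0,"jaw":-1}]}}

```text
time_s: 6.4
position: [0.6696, -0.0712, 0.1307]
tool_rot: [[0.805, 0.256, 0.535], [0.221, -0.967, 0.129], [0.55, 0.014, -0.835]]
ft_force: [-0.0, 0.7, 0.1]
grip_width: -0.0002
```

Run:
```python
from h import *
to((.075,-.056,.112)); p,im,d=grab('wrist'); np.savez('w2.npz',W=world(p,d)); cv2.imwrite('pics/w2.png',cv2.resize(im[80:380,170:470,::-1],(600,600),interpolation=cv2.INTER_CUBIC))
```

```text
q [-23.   31.2  87.2  32.1  38.2  30.5] corner in printer [ 0.0686 -0.0575  0.1104] f [-0.04  0.67  0.13] move cm [ 0.62 -0.12  0.22]
unit moves cm for printer x,y,z +1mm: [[0.083, 0.004, 0.055], [0.004, -0.1, 0.001], [0.055, 0.001, -0.084]]
```

View pics/w2.png

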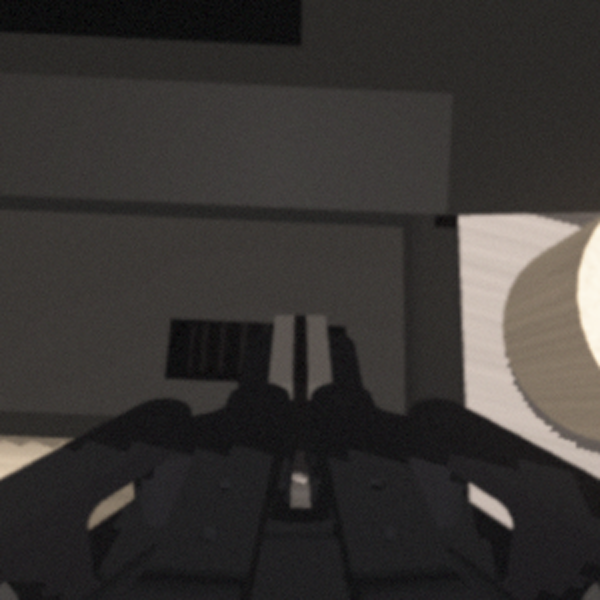

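{"op": "apply_moves", "data": {"motion": [{"tx":0.4,"ty":0,"tz":-0.3,"turn":0,"jaw":-1},{"tx":0.79,"ty":-0.12,"tz":-0.03,"turn":0,"jaw":-1},{"tx":0.79,"ty":-0.12,"tz":-0.03,"turn":0,"jaw":-1}]}}

```text
time_s: 6.7
position: [0.6761, -0.0688, 0.1391]
tool_rot: [[0.803, 0.255, 0.539], [0.222, -0.967, 0.127], [0.554, 0.018, -0.833]]
ft_force: [-0.4, 0.2, 0.9]
grip_width: -0.0004
```

{"op": "apply_moves", "data": {"motion": [{"tx":-0.055,"ty":0,"tz":0.085,"turn":0,"jaw":-1},{"tx":-0.11,"ty":0,"tz":0.17,"turn":0,"jaw":-1},{"tx":-0.11,"ty":0,"tz":0.17,"turn":0,"jaw":-1}]}}

```text
time_s: 6.95
position: [0.676, -0.0689, 0.1373]
tool_rot: [[0.803, 0.255, 0.539], [0.222, -0.967, 0.127], [0.554, 0.018, -0.833]]
ft_force: [0.5, -0.5, -0.2]
grip_width: 0.0002
```

{"op": "apply_moves", "data": {"motion": [{"tx":-0.055,"ty":0,"tz":0.085,"turn":0,"jaw":-1},{"tx":-0.055,"ty":0,"tz":0.085,"turn":0,"jaw":-1}]}}

```text
time_s: 7.12
position: [0.6758, -0.069, 0.1361]
tool_rot: [[0.803, 0.255, 0.539], [0.222, -0.967, 0.127], [0.553, 0.018, -0.833]]
ft_force: [1.0, 0.4, -0.8]
grip_width: 0.0002
```

Run:
```python
from h import *
to((.075,-.056,.112))
```

```text
q [-22.5  31.3  86.2  31.3  38.6  31.7] corner in printer [ 0.0753 -0.0566  0.1158] f [ 1.02  0.36 -0.79] move cm [-0.23 -0.07  0.3 ]
unit moves cm for printer x,y,z +1mm: [[0.083, 0.004, 0.055], [0.005, -0.1, 0.001], [0.055, 0.002, -0.083]]
```

{"op": "apply_moves", "data": {"motion": [{"tx":-0.08,"ty":0,"tz":0.12,"turn":0,"jaw":-1},{"tx":-0.16,"ty":0,"tz":0.25,"turn":0,"jaw":-1},{"tx":-0.16,"ty":0,"tz":0.25,"turn":0,"jaw":-1}]}}

```text
time_s: 7.37
position: [0.6757, -0.069, 0.1326]
tool_rot: [[0.803, 0.255, 0.538], [0.222, -0.967, 0.127], [0.553, 0.017, -0.833]]
ft_force: [0.8, 0.1, 0.1]
grip_width: 0.0
```

{"op": "apply_moves", "data": {"motion": [{"tx":-0.04,"ty":0,"tz":0.06,"turn":0,"jaw":-1},{"tx":-0.04,"ty":0,"tz":0.06,"turn":0,"jaw":-1}]}}

```text
time_s: 7.53
position: [0.6757, -0.069, 0.1316]
tool_rot: [[0.803, 0.255, 0.538], [0.222, -0.967, 0.128], [0.553, 0.017, -0.833]]
ft_force: [0.2, 0.9, -0.1]
grip_width: -0.0003
```

{"op": "apply_moves", "data": {"motion": [{"tx":-0.04,"ty":0,"tz":0.06,"turn":0,"jaw":-1},{"tx":-0.04,"ty":0,"tz":0.06,"turn":0,"jaw":-1}]}}

```text
time_s: 7.7
position: [0.6756, -0.0689, 0.1307]
tool_rot: [[0.803, 0.255, 0.538], [0.222, -0.967, 0.128], [0.552, 0.017, -0.833]]
ft_force: [0.1, -0.8, -0.8]
grip_width: 0.0002
```

{"op": "apply_moves", "data": {"motion": [{"tx":-0.04,"ty":0,"tz":0.06,"turn":0,"jaw":-1},{"tx":-0.04,"ty":0,"tz":0.06,"turn":0,"jaw":-1}]}}

```text
time_s: 7.87
position: [0.6756, -0.069, 0.1298]
tool_rot: [[0.804, 0.255, 0.538], [0.222, -0.967, 0.128], [0.552, 0.017, -0.833]]
ft_force: [0.4, 0.5, 0.8]
grip_width: 0.0002
```

{"op": "apply_moves", "data": {"motion": [{"tx":-0.04,"ty":0,"tz":0.06,"turn":0,"jaw":-1},{"tx":-0.04,"ty":0,"tz":0.06,"turn":0,"jaw":-1}]}}

```text
time_s: 8.03
position: [0.6757, -0.069, 0.1293]
tool_rot: [[0.803, 0.255, 0.538], [0.222, -0.967, 0.127], [0.553, 0.017, -0.833]]
ft_force: [0.2, -0.7, 1.4]
grip_width: -0.0001
```

{"op": "apply_moves", "data": {"motion": [{"tx":-0.04,"ty":0,"tz":0.06,"turn":0,"jaw":-1},{"tx":-0.04,"ty":0,"tz":0.06,"turn":0,"jaw":-1}]}}

```text
time_s: 8.2
position: [0.6759, -0.0693, 0.129]
tool_rot: [[0.803, 0.255, 0.539], [0.222, -0.967, 0.127], [0.553, 0.018, -0.833]]
ft_force: [-1.5, -1.4, 3.5]
grip_width: 0.0001
```

Run:
```python
from h import *
to((.075,-.056,.112))
```

```text
q [-22.6  31.8  86.6  32.   37.7  30.9] corner in printer [ 0.0753 -0.057   0.1087] f [-1.47 -1.4   3.45] move cm [ 0.16 -0.09 -0.29]
unit moves cm for printer x,y,z +1mm: [[0.083, 0.004, 0.055], [0.004, -0.1, 0.001], [0.055, 0.002, -0.083]]
```

{"op": "apply_moves", "data": {"motion": [{"tx":-0.06,"ty":0,"tz":0.1,"turn":0,"jaw":-1},{"tx":-0.06,"ty":-0.1,"tz":0.1,"turn":0,"jaw":-1},{"tx":-0.06,"ty":-0.2,"tz":0.1,"turn":0,"jaw":-1},{"tx":-0.06,"ty":-0.3,"tz":0.1,"turn":0,"jaw":-1},{"tx":-0.06,"ty":-0.4,"tz":0.1,"turn":0,"jaw":-1}]}}

```text
time_s: 8.62
position: [0.6756, -0.0664, 0.1292]
tool_rot: [[0.801, 0.254, 0.542], [0.222, -0.967, 0.125], [0.555, 0.02, -0.831]]
ft_force: [-5.5, -3.3, 10.7]
grip_width: -0.0001
```

Run:
```python
from h import *
to((.075,-.056,.112))
```

```text
q [-22.3  31.7  86.8  32.   37.3  31.1] corner in printer [ 0.0757 -0.0541  0.1089] f [-5.49 -3.3  10.68] move cm [ 0.11  0.19 -0.29]
unit moves cm for printer x,y,z +1mm: [[0.083, 0.004, 0.056], [0.005, -0.1, 0.001], [0.056, 0.002, -0.083]]
```

{"op": "apply_moves", "data": {"motion": [{"tx":-0.05,"ty":-0.1,"tz":0.05,"turn":0,"jaw":-1},{"tx":-0.05,"ty":-0.2,"tz":0.05,"turn":0,"jaw":-1},{"tx":-0.05,"ty":-0.3,"tz":0.05,"turn":0,"jaw":-1},{"tx":-0.05,"ty":-0.4,"tz":0.05,"turn":0,"jaw":-1},{"tx":-0.05,"ty":-0.5,"tz":0.05,"turn":0,"jaw":-1}]}}

```text
time_s: 9.03
position: [0.6746, -0.0623, 0.1298]
tool_rot: [[0.8, 0.253, 0.544], [0.222, -0.967, 0.123], [0.557, 0.022, -0.83]]
ft_force: [-6.1, -3.0, 10.7]
grip_width: 0.0002
```

{"op": "apply_moves", "data": {"motion": [{"tx":-0.05,"ty":-0.1,"tz":0.06,"turn":0,"jaw":-1},{"tx":-0.05,"ty":-0.2,"tz":0.06,"turn":0,"jaw":-1},{"tx":-0.05,"ty":-0.3,"tz":0.06,"turn":0,"jaw":-1},{"tx":-0.05,"ty":-0.4,"tz":0.06,"turn":0,"jaw":-1},{"tx":-0.05,"ty":-0.5,"tz":0.06,"turn":0,"jaw":-1}]}}

```text
time_s: 9.45
position: [0.6735, -0.058, 0.13]
tool_rot: [[0.799, 0.253, 0.546], [0.222, -0.967, 0.122], [0.559, 0.024, -0.829]]
ft_force: [-4.4, -2.1, 8.5]
grip_width: 0.0001
```

Run:
```python
from h import *
to((.075,-.056,.112))
p,im,d=grab('wrist'); cv2.imwrite('pics/w3.png',cv2.resize(im[80:380,170:470,::-1],(600,600),interpolation=cv2.INTER_CUBIC))
```

```text
q [-21.5  31.3  87.6  32.   36.3  31.6] corner in printer [ 0.0755 -0.0455  0.1098] f [-4.43 -2.14  8.47] move cm [ 0.03  1.05 -0.21]
unit moves cm for printer x,y,z +1mm: [[0.083, 0.004, 0.056], [0.005, -0.1, 0.0], [0.056, 0.002, -0.083]]
```

View pics/w3.png

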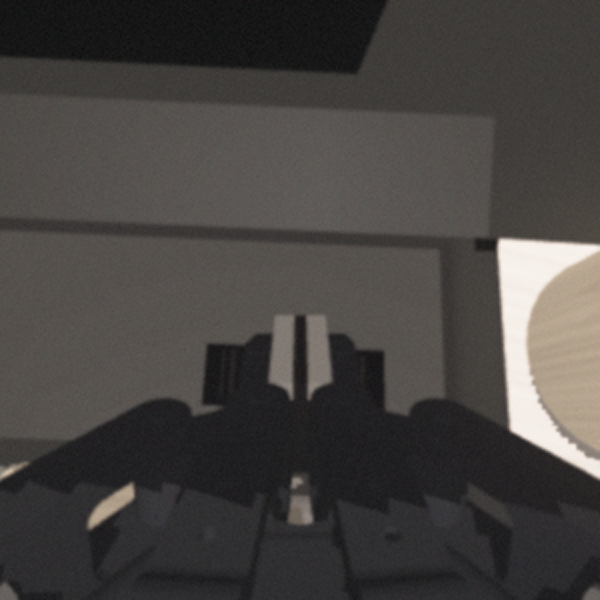

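{"op": "apply_moves", "data": {"motion": [{"tx":-0.05,"ty":-0.1,"tz":0.06,"turn":0,"jaw":-1},{"tx":-0.05,"ty":-0.2,"tz":0.06,"turn":0,"jaw":-1},{"tx":-0.05,"ty":-0.3,"tz":0.06,"turn":0,"jaw":-1},{"tx":-0.05,"ty":-0.4,"tz":0.06,"turn":0,"jaw":-1},{"tx":-0.05,"ty":-0.5,"tz":0.06,"turn":0,"jaw":-1}]}}

```text
time_s: 9.92
position: [0.6725, -0.0532, 0.13]
tool_rot: [[0.798, 0.252, 0.547], [0.223, -0.967, 0.121], [0.56, 0.025, -0.828]]
ft_force: [-1.6, -0.4, 6.5]
grip_width: 0.0005
```

{"op": "apply_moves", "data": {"motion": [{"tx":-0.06,"ty":-0.1,"tz":0.07,"turn":0,"jaw":-1},{"tx":-0.06,"ty":-0.2,"tz":0.07,"turn":0,"jaw":-1},{"tx":-0.06,"ty":-0.3,"tz":0.07,"turn":0,"jaw":-1},{"tx":-0.06,"ty":-0.4,"tz":0.07,"turn":0,"jaw":-1},{"tx":-0.06,"ty":-0.5,"tz":0.07,"turn":0,"jaw":-1}]}}

```text
time_s: 10.33
position: [0.6714, -0.0487, 0.1297]
tool_rot: [[0.797, 0.252, 0.549], [0.223, -0.967, 0.121], [0.561, 0.026, -0.827]]
ft_force: [-1.2, 0.1, 5.2]
grip_width: -0.0001
```

Run:
```python
from h import *
to((.075,-.056,.112))
p,im,d=grab('top'); W=world(p,d); np.savez('top1.npz',W=W,im=im)
cv2.imwrite('pics/t1.png',cv2.resize(im[155:245,310:430,::-1],None,fx=6,fy=6,interpolation=cv2.INTER_CUBIC))
```

```text
q [-20.6  31.   88.3  32.   35.3  32.1] corner in printer [ 0.0756 -0.036   0.1094] f [-1.25  0.15  5.18] move cm [ 0.    2.   -0.24]
unit moves cm for printer x,y,z +1mm: [[0.083, 0.004, 0.056], [0.005, -0.1, 0.0], [0.056, 0.003, -0.083]]
```

View pics/t1.png

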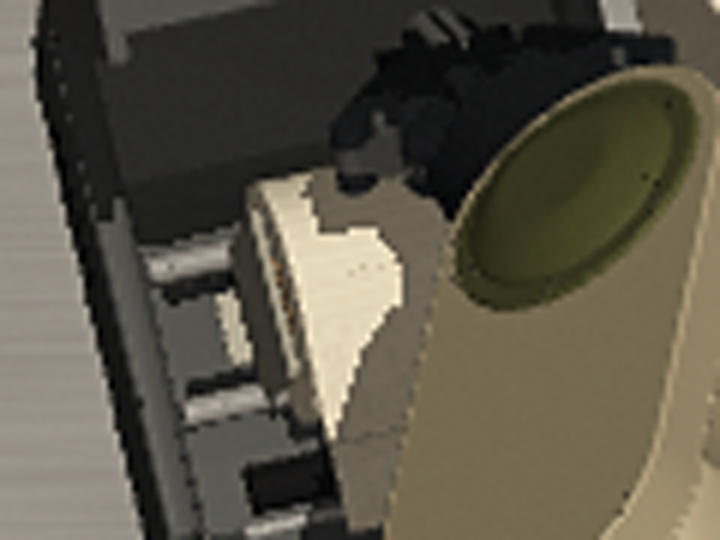

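```bash
cat >> h.py <<'E'
def guides(W,xr=(-.030,.030)):
    A=loc(W.reshape(-1,3)); m=(A[:,0]>xr[0])&(A[:,0]<xr[1])&(A[:,2]>.1165)&(A[:,2]<.1225)
    for s in(1,-1):
        q=A[m&(s*A[:,1]>.03)&(s*A[:,1]<.07)]
        # exclude the roll: its surface at this height is at |x|~24mm
        q=q[~((abs(abs(q[:,0])-.0245)<.006)&(s*q[:,1]<.041))]
        print('guide',s,len(q),np.round(np.percentile(q[:,1],[3,25,50,75,97])*1000,1) if len(q) else '')
E
python3 - <<'E'
from h import *
for f in('top0','top1','side0'): print(f); guides(np.load(f+'.npz')['W'])
p,im,d=grab('side'); W=world(p,d); np.savez('side1.npz',W=W,im=im); print('side1');guides(W)
E
```

```text
top0
guide 1 60 [36.2 49.8 51.3 52.7 53.9]
guide -1 49 [-54.  -52.3 -51.3 -50.2 -42.3]
top1
guide 1 53 [37.9 43.  44.1 45.4 46.6]
guide -1 0 
side0
guide 1 56 [36.5 39.4 52.4 54.4 55.9]
guide -1 27 [-53.8 -52.  -51.1 -48.5 -44.2]
side1
guide 1 57 [35.7 38.3 44.5 47.1 50.8]
guide -1 3 [-48.6 -47.1 -45.5 -44.6 -43.7]
```

{"op": "apply_moves", "data": {"motion": [{"tx":0.33,"ty":0,"tz":-0.5,"turn":0,"jaw":-1},{"tx":0.33,"ty":0,"tz":-0.5,"turn":0,"jaw":-1},{"tx":0.25,"ty":1.0,"tz":-0.5,"turn":0,"jaw":-1},{"tx":0.22,"ty":1.7,"tz":-0.5,"turn":0,"jaw":-1},{"tx":0.22,"ty":1.7,"tz":-0.5,"turn":0,"jaw":-1}]}}

```text
time_s: 10.85
position: [0.6751, -0.0669, 0.1352]
tool_rot: [[0.798, 0.251, 0.549], [0.222, -0.968, 0.12], [0.561, 0.026, -0.827]]
ft_force: [0.2, -0.3, -0.0]
grip_width: 0.0
```

Run:
```python
from h import *
to((.0755,-.053,.1105))
```

```text
q [-22.3  31.1  86.9  31.9  37.2  31.3] corner in printer [ 0.0752 -0.0546  0.1149] f [ 0.2  -0.3  -0.03] move cm [-0.22 -0.17  0.38]
unit moves cm for printer x,y,z +1mm: [[0.083, 0.004, 0.056], [0.005, -0.1, -0.0], [0.056, 0.003, -0.083]]
```

{"op": "apply_moves", "data": {"motion": [{"tx":-0.12,"ty":0,"tz":0.2,"turn":0,"jaw":-1},{"tx":-0.24,"ty":0,"tz":0.38,"turn":0,"jaw":-1},{"tx":-0.28,"ty":0,"tz":0.45,"turn":0,"jaw":-1},{"tx":-0.28,"ty":0,"tz":0.45,"turn":0,"jaw":-1}]}}

```text
time_s: 11.18
position: [0.6754, -0.067, 0.1298]
tool_rot: [[0.798, 0.251, 0.549], [0.222, -0.968, 0.12], [0.561, 0.026, -0.827]]
ft_force: [-0.7, -0.9, 1.7]
grip_width: 0.0004
```

{"op": "apply_moves", "data": {"motion": [{"tx":-0.05,"ty":0,"tz":0.08,"turn":0,"jaw":-1},{"tx":-0.05,"ty":0,"tz":0.08,"turn":0,"jaw":-1}]}}

```text
time_s: 11.35
position: [0.6756, -0.0671, 0.1294]
tool_rot: [[0.797, 0.25, 0.55], [0.222, -0.968, 0.119], [0.562, 0.027, -0.827]]
ft_force: [-2.7, -0.8, 4.7]
grip_width: 0.0
```

Run:
```python
from h import *
to((.0755,-.053,.1105))
```

```text
q [-22.3  31.6  87.2  32.5  36.4  30.5] corner in printer [ 0.0757 -0.055   0.1091] f [-2.7  -0.78  4.68] move cm [ 0.07 -0.19 -0.12]
unit moves cm for printer x,y,z +1mm: [[0.083, 0.004, 0.056], [0.005, -0.1, -0.0], [0.056, 0.003, -0.083]]
```

Stroke about 8 mm, then measure.

{"op": "apply_moves", "data": {"motion": [{"tx":-0.05,"ty":0,"tz":0.07,"turn":0,"jaw":-1},{"tx":-0.05,"ty":-0.1,"tz":0.07,"turn":0,"jaw":-1},{"tx":-0.05,"ty":-0.2,"tz":0.07,"turn":0,"jaw":-1},{"tx":-0.05,"ty":-0.3,"tz":0.07,"turn":0,"jaw":-1},{"tx":-0.05,"ty":-0.4,"tz":0.07,"turn":0,"jaw":-1}]}}

```text
time_s: 11.77
position: [0.6749, -0.0637, 0.1297]
tool_rot: [[0.796, 0.25, 0.552], [0.222, -0.968, 0.118], [0.563, 0.029, -0.826]]
ft_force: [-5.8, -2.9, 9.6]
grip_width: 0.0002
```

{"op": "apply_moves", "data": {"motion": [{"tx":-0.05,"ty":-0.1,"tz":0.05,"turn":0,"jaw":-1},{"tx":-0.05,"ty":-0.2,"tz":0.05,"turn":0,"jaw":-1},{"tx":-0.05,"ty":-0.3,"tz":0.05,"turn":0,"jaw":-1},{"tx":-0.05,"ty":-0.4,"tz":0.05,"turn":0,"jaw":-1},{"tx":-0.05,"ty":-0.5,"tz":0.05,"turn":0,"jaw":-1}]}}

```text
time_s: 12.18
position: [0.6737, -0.0591, 0.13]
tool_rot: [[0.795, 0.25, 0.553], [0.223, -0.968, 0.117], [0.565, 0.03, -0.825]]
ft_force: [-5.4, -2.5, 8.6]
grip_width: 0.0001
```

Run:
```python
from h import *
to((.0755,-.053,.1105))
p,im,d=grab('top'); W=world(p,d);guides(W)
p,im,d=grab('side'); W=world(p,d);guides(W)
```

```text
q [-21.6  31.3  87.9  32.5  35.6  30.9] corner in printer [ 0.0756 -0.0468  0.1098] f [-5.35 -2.49  8.62] move cm [-0.    0.62 -0.06]
unit moves cm for printer x,y,z +1mm: [[0.082, 0.004, 0.057], [0.005, -0.1, -0.0], [0.056, 0.003, -0.082]]
guide 1 45 [33.6 40.3 41.5 43.  43.6]
guide -1 1 [-32.2 -32.2 -32.2 -32.2 -32.2]
guide 1 50 [36.6 39.  42.1 44.2 46.3]
guide -1 3 [-43.  -42.9 -42.7 -41.9 -41.2]
```

{"op": "apply_moves", "data": {"motion": [{"tx":-0.05,"ty":-0.1,"tz":0.05,"turn":0,"jaw":-1},{"tx":-0.05,"ty":-0.2,"tz":0.05,"turn":0,"jaw":-1},{"tx":-0.05,"ty":-0.2,"tz":0.05,"turn":0,"jaw":-1}]}}

```text
time_s: 12.53
position: [0.6733, -0.057, 0.1301]
tool_rot: [[0.794, 0.25, 0.555], [0.223, -0.968, 0.117], [0.566, 0.031, -0.824]]
ft_force: [-3.0, -1.7, 6.1]
grip_width: 0.0002
```

Run:
```python
from h import *
to((.0755,-.053,.1105))
for n in('top','side'):
    p,im,d=grab(n); W=world(p,d);guides(W,(-.016,.016))
    A=loc(W.reshape(-1,3)); q=A[(abs(A[:,0])<.02)&(A[:,2]>.1225)&(A[:,2]<.14)&(abs(A[:,1])<.06)]; print('roll y max',np.percentile(q[:,1],[98,99.5,100])*1000)
```

```text
q [-21.4  31.2  88.1  32.5  35.3  31. ] corner in printer [ 0.0757 -0.0447  0.1099] f [-2.99 -1.69  6.15] move cm [-0.02  0.83 -0.06]
unit moves cm for printer x,y,z +1mm: [[0.082, 0.004, 0.057], [0.005, -0.1, -0.0], [0.057, 0.003, -0.082]]
guide 1 33 [37.6 39.2 40.6 41.9 43.1]
guide -1 0 
roll y max [37.06935327 37.93784032 38.58003488]
guide 1 30 [34.3 38.3 41.  43.6 47.5]
guide -1 0 
roll y max [39.51493643 42.12332215 44.82644429]
```

{"op": "apply_moves", "data": {"motion": [{"tx":0.33,"ty":0,"tz":-0.5,"turn":0,"jaw":-1},{"tx":0.33,"ty":0,"tz":-0.5,"turn":0,"jaw":-1},{"tx":0.4,"ty":0.0,"tz":-4,"turn":0,"jaw":-1},{"tx":0.5,"ty":0,"tz":-8,"turn":0,"jaw":-1},{"tx":0.5,"ty":0,"tz":-12,"turn":0,"jaw":-1}]}}

```text
time_s: 13.05
position: [0.6097, -0.0696, 0.2319]
tool_rot: [[0.795, 0.251, 0.552], [0.223, -0.968, 0.118], [0.564, 0.029, -0.825]]
ft_force: [1.3, -0.3, 0.6]
grip_width: 0.0001
```

{"op": "apply_moves", "data": {"motion": [{"tx":0,"ty":0,"tz":-4,"turn":0,"jaw":-1},{"tx":0,"ty":0,"tz":-8,"turn":0,"jaw":-1},{"tx":1,"ty":0.0,"tz":-12,"turn":0,"jaw":-1},{"tx":3,"ty":-1,"tz":-15,"turn":0,"jaw":-1},{"tx":5,"ty":-4,"tz":-18,"turn":0,"jaw":-1}]}}

```text
time_s: 13.47
position: [0.5405, -0.0459, 0.4058]
tool_rot: [[0.795, 0.247, 0.554], [0.221, -0.969, 0.115], [0.565, 0.031, -0.825]]
ft_force: [0.3, 0.2, 0.1]
grip_width: -0.0001
```

Run:
```python
from h import *
to((.0,0,.4))
for n in('top','side','wrist'):
    p,im,d=grab(n); W=world(p,d);np.savez(n+'2.npz',W=W,im=im);print(n);guides(W);guides(W,(-.016,.016))
    A=loc(W.reshape(-1,3)); q=A[(abs(A[:,0])<.02)&(A[:,2]>.1235)&(A[:,2]<.14)&(abs(A[:,1])<.06)]; print('roll y',len(q),np.percentile(q[:,1],[0,2,98,100])*1000 if len(q) else '')
```

```text
q [-26.7   3.9  79.5  22.   69.9  45.7] corner in printer [-0.0517 -0.0055  0.3856] f [0.3  0.19 0.09] move cm [ 5.1  -0.33  1.73]
unit moves cm for printer x,y,z +1mm: [[0.082, 0.003, 0.057], [0.005, -0.1, -0.001], [0.056, 0.003, -0.082]]
top
guide 1 47 [35.8 39.5 41.  42.4 43.6]
guide -1 34 [-43.6 -42.7 -41.9 -40.7 -37.1]
guide 1 31 [37.2 38.8 40.5 42.2 43.1]
guide -1 19 [-43.5 -42.5 -41.7 -40.6 -38.9]
roll y 517 [-38.09664731 -36.28109575  36.97255562  38.44600684]
side
guide 1 46 [35.3 38.9 41.8 44.1 47.2]
guide -1 1 [-44.9 -44.9 -44.9 -44.9 -44.9]
guide 1 33 [35.3 38.3 40.4 43.6 48. ]
guide -1 0 
roll y 247 [-40.30736159 -36.59255558  39.31660035  40.9506422 ]
wrist
guide 1 108 [33.8 41.5 42.5 43.6 44.6]
guide -1 31 [-41.7 -41.5 -40.1 -39.3 -36. ]
guide 1 53 [40.6 41.6 42.5 43.7 44.5]
guide -1 19 [-41.7 -41.6 -40.  -38.6 -38.5]
roll y 336 [-36.43337002 -36.12253632  39.05817313  39.46404366]
```

Run:
```python
from h import *
Z=np.load('wrist2.npz');A=loc(Z['W']);m=(abs(A[...,0])<.06)&(abs(A[...,1])<.09)&(A[...,2]>.02)&(A[...,2]<.14)
v,u=np.where(m);r=[v.min(),v.max(),u.min(),u.max()];print(r)
im=Z['im'][r[0]:r[1],r[2]:r[3],::-1];f=780/im.shape[1];cv2.imwrite('pics/w4.png',cv2.resize(cv2.convertScaleAbs(im,alpha=1.5),None,fx=f,fy=min(f,590/im.shape[0]),interpolation=cv2.INTER_CUBIC))
```

```text
[np.int64(211), np.int64(287), np.int64(260), np.int64(372)]
```

View pics/w4.png

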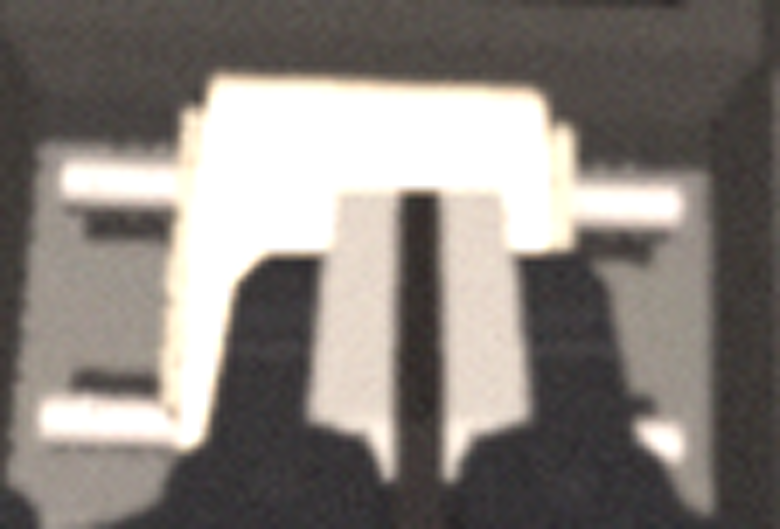

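```bash
cat >> h.py <<'E'
def path(pts,corner=CORN):
    s=telemetry.observe();R=s['tool_rot'];c=s['position']+R@corner
    print('now',loc(c).round(4),'f',s['ft_force'].round(1))
    for p in pts: print(np.round(np.array(p)*1000,0),(R.T@(P2W(*p)-c)*100).round(1).tolist())
def arc(deg,s=.178,y=0): f=np.radians(deg); return (.118-s*np.cos(f)+.04*np.sin(f),y,.112+s*np.sin(f)+.04*np.cos(f))
E
python3 - <<'E'
from h import *
path([(.04,0,.40),(.08,0,.40),(.12,0,.375),(.135,0,.345),(.13,0,.31),(.122,0,.298)]+[arc(a) for a in(62,55,48,40,32,24,16,8,2,0,-1)])
E
```

```text
now [-0.0509 -0.0027  0.3859] f [ 0.3 -0.2 -1.1]
[ 40.   0. 400.] [8.3, 0.1, 4.0]
[ 80.   0. 400.] [11.6, 0.3, 6.3]
[120.   0. 375.] [13.4, 0.4, 10.6]
[135.   0. 345.] [13.0, 0.3, 13.9]
[130.   0. 310.] [10.6, 0.2, 16.5]
[122.   0. 298.] [9.2, 0.1, 17.0]
[ 70.   0. 288.] [4.4, -0.1, 14.9]
[ 49.   0. 281.] [2.2, -0.2, 14.3]
[ 29.   0. 271.] [0.0, -0.3, 14.0]
[  7.   0. 257.] [-2.5, -0.5, 13.9]
[-12.   0. 240.] [-5.0, -0.6, 14.2]
[-28.   0. 221.] [-7.5, -0.7, 14.9]
[-42.   0. 200.] [-9.8, -0.8, 15.8]
[-53.   0. 176.] [-12.0, -1.0, 17.1]
[-58.   0. 158.] [-13.5, -1.0, 18.3]
[-60.   0. 152.] [-14.0, -1.1, 18.7]
[-61.   0. 149.] [-14.2, -1.1, 18.9]
```

{"op": "apply_moves", "data": {"motion": [{"tx":3.3,"ty":0,"tz":1.5,"turn":0,"jaw":-1},{"tx":6.5,"ty":0,"tz":2.8,"turn":0,"jaw":-1},{"tx":9.5,"ty":0.1,"tz":4.5,"turn":0,"jaw":-1},{"tx":12.3,"ty":0.3,"tz":7.0,"turn":0,"jaw":-1},{"tx":13.4,"ty":0.4,"tz":10.6,"turn":0,"jaw":-1}]}}

```text
time_s: 14.03
position: [0.7094, -0.0038, 0.396]
tool_rot: [[0.79, 0.253, 0.559], [0.227, -0.967, 0.117], [0.57, 0.035, -0.821]]
ft_force: [1.0, 0.1, -0.2]
grip_width: -0.0
```

Run:
```python
from h import *
path([(.135,0,.345),(.13,0,.31),(.122,0,.298)])
p,im,d=grab('wrist');A=loc(world(p,d)).reshape(-1,3)
q=A[(abs(A[:,1])<.09)&(A[:,2]>.15)&(A[:,2]<.34)&(A[:,0]>.03)&(A[:,0]<.17)];i=q[:,2].argmax();print('lid top',len(q),np.percentile(q,[99],axis=0),q[i])
```

```text
now [ 0.1225 -0.0005  0.3758] f [ 1.   0.1 -0.2]
[135.   0. 345.] [-0.7, -0.1, 3.2]
[130.   0. 310.] [-3.1, -0.2, 5.8]
[122.   0. 298.] [-4.5, -0.3, 6.4]
lid top 2574 [[0.14632812 0.0894414  0.31389605]] [ 0.09192543 -0.00269086  0.31498047]
```

{"op": "apply_moves", "data": {"motion": [{"tx":-0.7,"ty":0,"tz":3.2,"turn":0,"jaw":-1},{"tx":-3.1,"ty":-0.2,"tz":5.8,"turn":0,"jaw":-1},{"tx":-4.5,"ty":-0.3,"tz":6.4,"turn":0,"jaw":-1},{"tx":-4.5,"ty":-0.3,"tz":6.4,"turn":0,"jaw":-1}]}}

```text
time_s: 14.42
position: [0.708, -0.0028, 0.2998]
tool_rot: [[0.804, 0.254, 0.538], [0.224, -0.967, 0.123], [0.551, 0.022, -0.834]]
ft_force: [1.0, 0.0, 0.3]
grip_width: -0.0005
```

Run:
```python
from h import *
path([arc(a) for a in(62,55,48,40,32,24,16,8,2,0,-1)])
```

```text
now [0.1209 0.001  0.2796] f [1.  0.  0.3]
[ 70.   0. 288.] [-3.8, -0.1, -3.5]
[ 49.   0. 281.] [-6.0, -0.2, -4.1]
[ 29.   0. 271.] [-8.2, -0.3, -4.4]
[  7.   0. 257.] [-10.7, -0.4, -4.4]
[-12.   0. 240.] [-13.2, -0.5, -4.0]
[-28.   0. 221.] [-15.7, -0.7, -3.3]
[-42.   0. 200.] [-18.0, -0.8, -2.3]
[-53.   0. 176.] [-20.2, -0.9, -1.0]
[-58.   0. 158.] [-21.6, -0.9, 0.2]
[-60.   0. 152.] [-22.1, -0.9, 0.7]
[-61.   0. 149.] [-22.3, -0.9, 0.9]
```

{"op": "apply_moves", "data": {"motion": [{"tx":-1.9,"ty":0,"tz":-1.8,"turn":0,"jaw":-1},{"tx":-3.8,"ty":-0.1,"tz":-3.5,"turn":0,"jaw":-1},{"tx":-6,"ty":-0.2,"tz":-4.1,"turn":0,"jaw":-1},{"tx":-8.2,"ty":-0.3,"tz":-4.4,"turn":0,"jaw":-1},{"tx":-8.2,"ty":-0.3,"tz":-4.4,"turn":0,"jaw":-1}]}}

```text
time_s: 14.83
position: [0.6154, -0.0241, 0.2906]
tool_rot: [[0.805, 0.254, 0.536], [0.223, -0.967, 0.123], [0.55, 0.021, -0.835]]
ft_force: [1.4, -0.2, -0.3]
grip_width: -0.0002
```

Run:
```python
from h import *
path([arc(a) for a in(48,40,32,24,16,8,2,0,-1)])
p,im,d=grab('side');A=loc(world(p,d)).reshape(-1,3)
q=A[(A[:,1]>.03)&(A[:,1]<.095)&(A[:,2]>.16)&(A[:,2]<.34)&(A[:,0]>-.1)&(A[:,0]<.17)];i=q[:,2].argmax();print('lid',len(q),q[i],'angle',np.degrees(np.arctan2(q[i,2]-.112,.118-q[i,0]))-11.3)
```

```text
now [0.0257 0.     0.2703] f [ 1.4 -0.2 -0.3]
[ 29.   0. 271.] [0.3, 0.0, 0.1]
[  7.   0. 257.] [-2.3, -0.1, 0.1]
[-12.   0. 240.] [-4.8, -0.2, 0.4]
[-28.   0. 221.] [-7.2, -0.3, 1.2]
[-42.   0. 200.] [-9.5, -0.4, 2.2]
[-53.   0. 176.] [-11.7, -0.5, 3.5]
[-58.   0. 158.] [-13.2, -0.6, 4.7]
[-60.   0. 152.] [-13.7, -0.6, 5.2]
[-61.   0. 149.] [-13.9, -0.6, 5.4]
lid 552 [-0.0208248   0.0560564   0.33879215] angle 47.228220006995386
```

{"op": "apply_moves", "data": {"motion": [{"tx":-2.3,"ty":-0.1,"tz":0.1,"turn":0,"jaw":-1},{"tx":-4.8,"ty":-0.2,"tz":0.4,"turn":0,"jaw":-1},{"tx":-7.2,"ty":-0.3,"tz":1.2,"turn":0,"jaw":-1},{"tx":-9.5,"ty":-0.4,"tz":2.2,"turn":0,"jaw":-1},{"tx":-9.5,"ty":-0.4,"tz":2.2,"turn":0,"jaw":-1}]}}

```text
time_s: 15.3
position: [0.55, -0.0387, 0.218]
tool_rot: [[0.807, 0.253, 0.533], [0.221, -0.967, 0.124], [0.547, 0.018, -0.837]]
ft_force: [-0.4, 1.7, -1.0]
grip_width: 0.0001
```

Run:
```python
from h import *
path([arc(a) for a in(12,8,4,2,0,-1,-2)])
```

```text
now [-0.0413 -0.0002  0.1977] f [-0.4  1.7 -1. ]
[-48.   0. 188.] [-1.1, -0.1, 0.4]
[-53.   0. 176.] [-2.1, -0.1, 1.2]
[-57.   0. 164.] [-3.1, -0.1, 2.0]
[-58.   0. 158.] [-3.6, -0.2, 2.4]
[-60.   0. 152.] [-4.1, -0.2, 2.8]
[-61.   0. 149.] [-4.3, -0.2, 3.0]
[-61.   0. 146.] [-4.5, -0.2, 3.3]
```

{"op": "apply_moves", "data": {"motion": [{"tx":-1.1,"ty":-0.1,"tz":0.4,"turn":0,"jaw":-1},{"tx":-2.1,"ty":-0.1,"tz":1.2,"turn":0,"jaw":-1},{"tx":-3.1,"ty":-0.1,"tz":2.0,"turn":0,"jaw":-1},{"tx":-3.6,"ty":-0.2,"tz":2.4,"turn":0,"jaw":-1},{"tx":-4.1,"ty":-0.2,"tz":2.8,"turn":0,"jaw":-1}]}}

```text
time_s: 15.72
position: [0.5328, -0.0426, 0.1727]
tool_rot: [[0.806, 0.253, 0.534], [0.222, -0.967, 0.124], [0.548, 0.019, -0.836]]
ft_force: [0.5, -0.3, 1.1]
grip_width: 0.0001
```

{"op": "apply_moves", "data": {"motion": [{"tx":-0.1,"ty":0,"tz":0.15,"turn":0,"jaw":-1},{"tx":-0.1,"ty":0,"tz":0.15,"turn":0,"jaw":-1}]}}

```text
time_s: 15.88
position: [0.5336, -0.0428, 0.1711]
tool_rot: [[0.806, 0.254, 0.535], [0.222, -0.967, 0.124], [0.549, 0.019, -0.836]]
ft_force: [0.1, 0.3, -0.6]
grip_width: 0.0002
```

```bash
cat >> h.py <<'E'
def lid():
    for n in('top','side'):
        p,im,d=grab(n);A=loc(world(p,d)).reshape(-1,3)
        q=A[(abs(A[:,1])<.1)&(A[:,2]>.12)&(A[:,2]<.2)&(A[:,0]>-.075)&(A[:,0]<.11)]
        b=np.median(q[:,2]); q=q[abs(q[:,2]-b)<.02]
        for _ in range(5):
            k=np.polyfit(q[:,0],q[:,2],1);r=q[:,2]-np.polyval(k,q[:,0]);q=q[abs(r)<.005]
        print(n,len(q),'slope',k[0].round(4),'z(-.082)',np.polyval(k,-.082).round(4),'z(.11)',np.polyval(k,.11).round(4))
E
python3 - <<'E'
from h import *
path([arc(0)]);lid()
E
```

```text
now [-0.0581 -0.0007  0.1509] f [ 0.1  0.3 -0.6]
[-60.   0. 152.] [-0.1, -0.1, -0.2]
top 7390 slope -0.0012 z(-.082) 0.1527 z(.11) 0.1525
side 2738 slope -0.0015 z(-.082) 0.1545 z(.11) 0.1542
```

{"op": "apply_moves", "data": {"motion": [{"tx":-0.1,"ty":0,"tz":0.15,"turn":0,"jaw":-1},{"tx":-0.1,"ty":0,"tz":0.15,"turn":0,"jaw":-1}]}}

```text
time_s: 16.15
position: [0.5338, -0.0428, 0.1704]
tool_rot: [[0.805, 0.254, 0.536], [0.223, -0.967, 0.124], [0.55, 0.02, -0.835]]
ft_force: [-3.1, 1.2, 5.2]
grip_width: 0.0002
```

{"op": "apply_moves", "data": {"motion": [{"tx":-0.1,"ty":0,"tz":0.15,"turn":0,"jaw":-1},{"tx":-0.1,"ty":0,"tz":0.15,"turn":0,"jaw":-1}]}}

```text
time_s: 16.32
position: [0.5339, -0.0428, 0.1701]
tool_rot: [[0.803, 0.254, 0.538], [0.224, -0.967, 0.123], [0.552, 0.021, -0.834]]
ft_force: [-10.3, -0.3, 15.0]
grip_width: 0.0
```

Run:
```python
from h import *
path([(-.06,0,.19),(-.11,-.062,.19),(-.11,-.062,.13),(-.11,-.062,.11)])
```

```text
now [-0.0578 -0.0008  0.1499] f [-10.3  -0.3  15. ]
[-60.   0. 190.] [2.0, -0.0, -3.5]
[-110.  -62.  190.] [-2.4, 6.0, -6.3]
[-110.  -62.  130.] [-5.7, 5.9, -1.3]
[-110.  -62.  110.] [-6.8, 5.8, 0.4]
```

{"op": "apply_moves", "data": {"motion": [{"tx":1,"ty":0,"tz":-1.8,"turn":0,"jaw":-1},{"tx":2,"ty":0,"tz":-3.5,"turn":0,"jaw":-1},{"tx":0.5,"ty":2,"tz":-4.4,"turn":0,"jaw":-1},{"tx":-1,"ty":4,"tz":-5.4,"turn":0,"jaw":-1},{"tx":-2.6,"ty":6,"tz":-6.3,"turn":0,"jaw":-1}]}}

```text
time_s: 16.73
position: [0.4942, -0.1148, 0.2105]
tool_rot: [[0.802, 0.256, 0.54], [0.226, -0.966, 0.123], [0.553, 0.023, -0.833]]
ft_force: [1.0, -1.1, -0.6]
grip_width: -0.0
```

Run:
```python
from h import *
path([(-.112,-.062,.15),(-.112,-.062,.12),(-.112,-.062,.105),(-.112,-.062,.1)]);lid()
```

```text
now [-0.112  -0.0627  0.1903] f [ 1.  -1.1 -0.6]
[-112.  -62.  150.] [-2.2, -0.2, 3.4]
[-112.  -62.  120.] [-3.9, -0.2, 5.8]
[-112.  -62.  105.] [-4.7, -0.3, 7.1]
[-112.  -62.  100.] [-5.0, -0.3, 7.5]
top 7753 slope -0.0012 z(-.082) 0.1528 z(.11) 0.1526
side 2976 slope -0.0004 z(-.082) 0.1544 z(.11) 0.1543
```

{"op": "apply_moves", "data": {"motion": [{"tx":-1.1,"ty":-0.1,"tz":1.7,"turn":0,"jaw":-1},{"tx":-2.2,"ty":-0.2,"tz":3.4,"turn":0,"jaw":-1},{"tx":-3.9,"ty":-0.2,"tz":5.8,"turn":0,"jaw":-1},{"tx":-4.7,"ty":-0.3,"tz":7.1,"turn":0,"jaw":-1},{"tx":-4.7,"ty":-0.3,"tz":7.1,"turn":0,"jaw":-1}]}}

```text
time_s: 17.25
position: [0.4929, -0.115, 0.1222]
tool_rot: [[0.806, 0.251, 0.536], [0.219, -0.968, 0.123], [0.55, 0.018, -0.835]]
ft_force: [-0.4, 0.6, 0.5]
grip_width: 0.0002
```

{"op": "apply_moves", "data": {"motion": [{"tx":-0.15,"ty":0,"tz":0.23,"turn":0,"jaw":-1},{"tx":-0.3,"ty":0,"tz":0.45,"turn":0,"jaw":-1},{"tx":-0.3,"ty":0,"tz":0.45,"turn":0,"jaw":-1}]}}

```text
time_s: 17.5
position: [0.4934, -0.1151, 0.1177]
tool_rot: [[0.805, 0.251, 0.537], [0.22, -0.968, 0.123], [0.551, 0.019, -0.834]]
ft_force: [-0.2, 0.7, 4.0]
grip_width: -0.0001
```

Run:
```python
from h import *
path([(-.112,-.062,.096),(-.112,-.062,.094)])
```

```text
now [-0.1128 -0.0627  0.0975] f [-0.2  0.7  4. ]
[-112.  -62.   96.] [-0.0, -0.1, 0.2]
[-112.  -62.   94.] [-0.1, -0.1, 0.3]
```

{"op": "apply_moves", "data": {"motion": [{"tx":-0.12,"ty":0,"tz":0.18,"turn":0,"jaw":-1},{"tx":-0.2,"ty":0,"tz":0.3,"turn":0,"jaw":-1},{"tx":-0.2,"ty":0,"tz":0.3,"turn":0,"jaw":-1}]}}

```text
time_s: 17.75
position: [0.4938, -0.1151, 0.1159]
tool_rot: [[0.803, 0.252, 0.54], [0.221, -0.968, 0.122], [0.553, 0.021, -0.833]]
ft_force: [-8.8, 2.6, 20.5]
grip_width: 0.0003
```

{"op": "apply_moves", "data": {"motion": [{"tx":-0.06,"ty":0,"tz":0.1,"turn":0,"jaw":-1},{"tx":-0.06,"ty":0,"tz":0.1,"turn":0,"jaw":-1},{"tx":-0.06,"ty":0,"tz":0.1,"turn":0,"jaw":-1}]}}

```text
time_s: 18.0
position: [0.494, -0.1151, 0.1161]
tool_rot: [[0.802, 0.252, 0.542], [0.222, -0.968, 0.122], [0.555, 0.023, -0.832]]
ft_force: [-8.0, 0.9, 15.1]
grip_width: -0.0001
```

{"op": "apply_moves", "data": {"motion": [{"tx":0.5,"ty":0,"tz":-0.8,"turn":0,"jaw":-1},{"tx":1.5,"ty":0,"tz":-2.5,"turn":0,"jaw":-1},{"tx":2,"ty":0,"tz":-5.5,"turn":0,"jaw":-1},{"tx":2,"ty":0,"tz":-9,"turn":0,"jaw":-1},{"tx":2,"ty":0,"tz":-12,"turn":0,"jaw":-1}]}}

```text
time_s: 18.42
position: [0.4441, -0.1251, 0.2287]
tool_rot: [[0.802, 0.252, 0.542], [0.223, -0.967, 0.121], [0.555, 0.024, -0.832]]
ft_force: [1.3, -0.5, -0.2]
grip_width: 0.0003
```

Run:
```python
from h import *
path([]);lid()
p,im,d=grab('wrist');A=loc(world(p,d)).reshape(-1,3);q=A[(abs(A[:,0]+.11)<.007)&(abs(A[:,1]+.062)<.012)];print('key',len(q),np.median(q[:,2]) if len(q) else '')
p,im,d=grab('top','end.png');A=loc(world(p,d)).reshape(-1,3);q=A[(abs(A[:,0]+.11)<.007)&(abs(A[:,1]+.062)<.012)];print('key',len(q),np.median(q[:,2]) if len(q) else '')
```

```text
now [-0.163  -0.062   0.2085] f [ 1.3 -0.5 -0.2]
top 7745 slope -0.0016 z(-.082) 0.1528 z(.11) 0.1525
side 2983 slope -0.0002 z(-.082) 0.1544 z(.11) 0.1543
key 349 0.10206936609067273
key 65 0.1025813354351831
```

View pics/end.png

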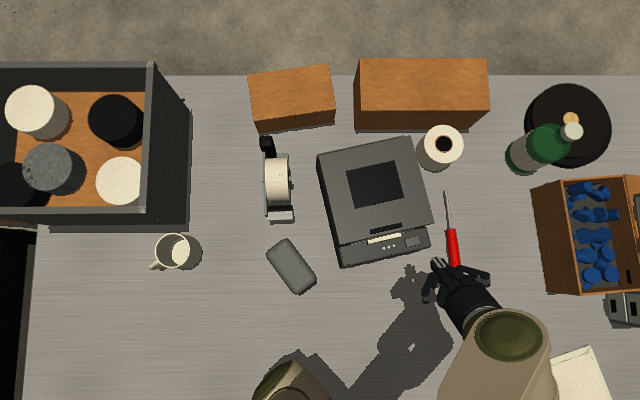

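```bash
python3 -c "
from h import *
print(close_job())"
```

```text
the job is handed in; nothing more can be done
None
```

The job was handed in after about 18.6 s of the 69 s allowed. The guides are closed on the roll, the lid is shut, and the feed key was pressed down and let go. `close_job` reports no verdict, so what follows rests on my own measurements.

- **Tilt:** The moves can't tilt the tool directly, so I got the lean by repeatedly pushing towards a point beyond the arm's reach. It ended leaning back about 34 degrees towards the printer's front.
- **Guides:** Two strokes on the wheel, about 31 mm in all and mostly at 5 to 11 N, closed the guides from about 49 mm to about 38.5 mm (limit 39.8 mm). They were last measured before the lid was shut. The top camera's readings ran from about 38.0 to 39.4 mm, and the wrist camera's guide medians were 42.5 and −40.0 mm. The picture showed at most about 1 mm of gap on the right.
- **Roll:** Its ends measured −38.1 and 38.4 mm, so it is close to the middle. I could not measure how hard the guides press on it. The force on the wheel never rose as if they were squeezing.
- **Lid:** I pushed it over from behind and pressed it down with 15 N. Its top slopes less than 0.002 rad, at 152.5 to 154.5 mm depending on the camera, against 152 mm shut.
- **Feed key:** It bottomed at 15 to 20 N. After release its top measured 102.1 to 102.6 mm, against 102 mm up.
- **Bench:** In the last picture the loose things look unmoved and the gripper is clear of everything. I judged the loose things by eye only.

The 110 mm height at which the fingertip met the wheel was about 2 mm lower than its expected 112 mm. That is calibration or tip-shape error, and I allowed for it in the later moves.

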